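Rack the repaired board and hold the index pin out

ROBOT

A 6-joint arm with a two-finger parallel gripper is mounted at the origin on the work surface. World frame = base frame: x ahead of the robot, y to its left, z up, the work surface at z = 0. Lengths are in m, angles in rad, forces in N, time in s.
With the tool pointing down it reaches from about 0.425 to 0.95 m from the base axis. Payload 14.7 kg.
Tool frame: the origin (TCP) lies midway between the tips of the shut fingers; the grasp point (between the pads) lies 19 mm behind it (manip.tcp_to_grasp is the distance from the TCP to the grasp point, in m); z points along the fingers, y is the line along which they close (so a half turn about z gives the same grasp; the last joint's range is limited). The gripper opens to 85 mm and grips with 20 to 120 N. Pads are 22 mm wide; open, the fingers measure 114 mm over their backs; the gripper's body (76 mm by 85 mm) begins 54 mm behind the grasp point. The pads swing forward as they close: fully open they stand 13 mm farther back than shut.
Start: joints at [-0.047, 0.48, 1.596, -0, 1.065, -0.047], TCP at [0.65, 0, 0.231] pointing down, gripper open.
Joint ranges: [-2.75, 2.75], [-0.82, 2.05], [0.23, 2.67], [-1.56, 4.7], [0.09, 2.69], [-2.92, 2.92]. Speed limits (rad/s): [1.89, 1.89, 2.39, 3.01, 3.01, 3.01].

INTERFACE

Orientations are given as a unit quaternion [w, x, y, z].
In Python, from rig import telemetry, camera, camera_info, manip gives the robot as it stands.
- The arm moves only by the tool move_arm, never from a script. Its argument "rows" is a list of rows, each a list of 3 entries, a list of its own where there are three numbers: the opening, from -1 (shut) to 1 (fully open), so that 0 is half open, then the shift along the tool's x, y, z in cm, then the turn about the tool's z in degrees. In form: [[gripper, [dx, dy, dz], twist], ...]. A call has 1 to 20 rows; each row shifts and turns the commanded pose from where the row before left it, along the tool's axes as they then stand; what a row does not reach is not made up. A row lasts 1/8 s, in which the tool goes at most 62.5 mm and 10.7 degrees, less where a joint would pass 70% of its speed; a pose out of reach is approached as far as the arm can. A call is refused whole if a number of a shift passes 6.25 or a number of a turn 10.7, either way. A call with a gripper value outside its range is refused whole. The fingers move at their own pace and stop on an object; "force" is the grip in N (left out, the last holds). Time passes only in rows, so rows that do not move let the fingers close. It gives the time, the measured TCP pose, the force, the opening and the grip force at its end, in the units of the state.
- telemetry.sense(): the state, without advancing time (a new reading comes with each control period).
- camera(name): name is "scene" or "side" or "wrist"; returns the picture (400x640x3 uint8, red, green, blue); there is no depth.
- camera_info(name): a dict with "fx", "fy", "cx", "cy" (pixels), "dist" ([k1, k2, p1, p2, k3] as OpenCV has them; the pictures are not rectified), "origin" and "rotation" of the camera in the world; the wrist camera has in their place "mount" (4x4, takes a point from camera to tool coordinates, whose origin is the TCP and whose axes are the flange's). Camera axes: x right, y up, looking along -z (the intrinsics and any distortion apply to the point x, -y, -z); pixel columns grow to the right and rows downward; lengths in m; the calibration is good to about 2 mm. A picture is of the moment at which its call begins: read the wrist's pose just before it. camera_info takes no time and is no camera call.
- manip.sign_off(): hands the job in; it is judged then, once.
The state is a dict: "clock": time; "qpos": joint angles; "joint_vel": joint speeds; "joint_efforts": joint torques, N m; "tool_pos": TCP position; "tool_rot": TCP orientation; "force": force on the tool from outside, world axes, zero at the start; "moment": the same for the moment, N m; "width": opening from 0.0 (shut) to 1.0 (fully open); "grasp_force": force on a finger pad.
Only numpy, scipy, OpenCV 4.12 (cv2) and the standard library are available. Lean on these libraries where they do the work, as an engineer would, in place of code of your own. Each camera call takes 0.05 s, during which the arm holds its last target. There are 200 camera calls.

TASK

Take the board out of the single stand and stand it on edge in the free slot of the three-slot swivel rack, right down on the slot's floor and about centred along the slot, and let go of it. Then pull the rack's spring-loaded index pin straight up by its knob, fully back to its stop, and finish while still holding it there so that I can swing the rack round. Do not pull the pin before the board is in, and leave the other boards, the solder spool and the screwdriver where they are.

Things in the scene. Friction and masses are not known exactly. Their poses are not given: they have to be found in the camera images.
- board_mid (a point): Centre (half-way up) of the board to be racked: flat aluminium-framed circuit board, 110 mm long (x), 10 mm thick (y), 100 mm tall (z), 0.2 kg, green faces; the upper 39 mm of both faces is plain aluminium, to pinch from above across the thickness. It starts upright in a grey stand (slot floor 10 mm above the table, ribs to 42 mm) and lifts straight out. Either way round will do.
- board: The same board; origin at the centre of its lower edge, axes as for board_mid.
- free_slot (a point): Middle of the floor of the rack's only empty slot (dark strip), 24 mm above the table; x along the slot, y across, z up. It is 140 mm long, open-ended, 13 mm wide for the lowest 24 mm, then flared to about 20 mm at 32 mm up. The fixed rack has three such slots side by side, 45 mm apart; the other two hold boards 110 x 10 x 80 mm tall. Which slot is empty varies.
- knob_mid (a point): Centre of the index pin's black ribbed knob: upright cylinder, 26 mm diameter, 34 mm tall, to pinch from above at its middle; at rest 74 mm above the table, its underside 3 mm above the bracket's bushing. A 10 mm steel pin goes down from it into a hole. It stands on the rack's -y side, 120 mm from the middle slot's centre line, abreast of the slots' middles. The point rises with the knob.
- plunger (a joint): Lift of the index pin in m: 0 = sprung home, pin 10 mm deep in its hole; 0.010 = just clear of the hole; 0.020 = fully up at its rigid stop. A spring pulls it back down with 6 N at 0 and 10 N at 0.020; it springs home when let go.
- board_left: Bystander: shorter board (110 x 10 x 80 mm) standing in the rack; origin at the centre of its lower edge.
- board_right: Bystander: another shorter board (110 x 10 x 80 mm) standing in the rack; origin at the centre of its lower edge.
- spool: Bystander: solder spool, 60 mm in diameter, 42 mm tall, upright on the table; origin under its centre.
- screwdriver: Bystander: screwdriver 200 mm long lying on the table near the robot's base; its x runs along it.

How it is judged:
By the outcome, as a careful person would: the job done as asked, in the order asked, and still so for the second after the job is handed in, while the arm keeps its last pose, push and grip.
It also fails if it takes over 48 s, if anything falls off the work surface, if the arm or the gripper's body presses on something with over 40 N, if the wrist force passes 120 N, or if a joint passes its speed limit or range.

## Working session

There is one attempt and no reset: what is moved stays moved. The work goes in short steps, Python scripts to look and compute and a tool call to move; the robot and the scene stay as the last step left them, time stands still between calls to the robot, and variables do not carry over. Pictures are saved under pics/ and viewed, at most 10 in all, crops included, and the job is handed in when it is done.

Besides the shell and the picture viewer there is one more tool, called after "Call:" as name(argument=value, ...) on one line, values as JSON. move_arm: Moves the arm, as the interface text tells. Its arguments: {"type":"object","properties":{"rows":{"type":"array"},"force":{"type":"number"}},"required":["rows"]}

```bash
mkdir -p pics; ls
python3 - <<'E'
from rig import telemetry,camera,camera_info,manip
import cv2,numpy as np
s=telemetry.sense();print(s)
for n in("scene","side","wrist"):
    im=camera(n);cv2.imwrite(f"pics/{n}0.png",im[:,:,::-1]);print(n,camera_info(n))
E
```

```text
pics
{'clock': 0.0, 'qpos': array([-4.66051076e-02,  4.80827834e-01,  1.59685504e+00,  6.69349490e-06,
        1.06513737e+00, -4.65947587e-02]), 'joint_vel': array([-2.98758238e-03, -4.70770225e-04, -1.79009613e-03,  9.56347863e-05,
        1.39012404e-03,  6.85559272e-04]), 'joint_efforts': array([ 2.41355090e-03, -9.50650907e+01, -4.30184269e+01, -5.27583288e-04,
        1.24796593e-02,  1.26860105e-04]), 'tool_pos': array([6.49584287e-01, 3.92317826e-05, 2.30682022e-01]), 'tool_rot': array([-4.55738116e-04,  7.07111454e-01,  7.07101842e-01, -4.11167318e-04]), 'force': array([ 0.43239292, -0.05806061,  0.72583329]), 'moment': array([-0.02461118,  0.02463471,  0.01572358]), 'grasp_force': 0.0, 'width': 0.9963331177944555}
scene {'fx': 485.4998537973645, 'fy': 485.4998537973645, 'cx': 309.6519383764971, 'cy': 199.32112476069076, 'dist': array([-0.03109378,  0.        ,  0.        ,  0.        ,  0.        ]), 'origin': array([1.16620546, 0.04401678, 0.86159384]), 'rotation': array([0.65893372, 0.22684132, 0.22893655, 0.67965978])}
side {'fx': 428.4739666630914, 'fy': 428.4739666630914, 'cx': 321.6341072029844, 'cy': 195.51841468905764, 'dist': array([-0.0517698,  0.       ,  0.       ,  0.       ,  0.       ]), 'origin': array([ 0.38925731, -0.64634909,  0.62940165]), 'rotation': array([ 0.89150922,  0.43368009, -0.05363368, -0.11939987])}
wrist {'fx': 276.5724110750773, 'fy': 276.5724110750773, 'cx': 320.69454674087285, 'cy': 200.4347672028736, 'dist': array([-0.01860494,  0.        ,  0.        ,  0.        ,  0.        ]), 'mount': array([[-1.11060066e-04,  9.47559322e-01,  3.19579911e-01,
         8.22868382e-02],
       [ 9.99999993e-01,  9.09535078e-05,  7.78403773e-05,
         8.78015607e-04],
       [ 4.46914612e-05,  3.19579917e-01, -9.47559325e-01,
        -1.42637155e-01],
       [ 0.00000000e+00,  0.00000000e+00,  0.00000000e+00,
         1.00000000e+00]])}
```

View pics/scene0.png

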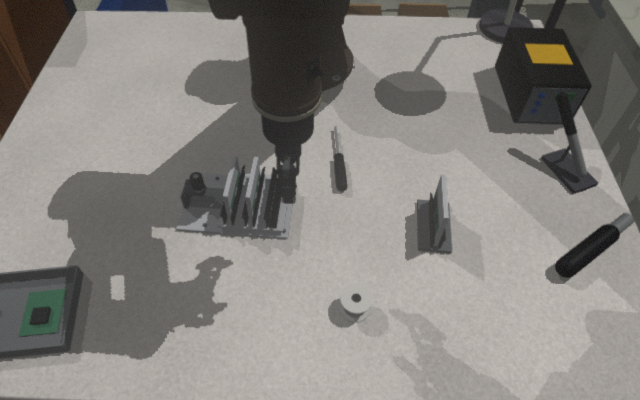

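View pics/side0.png

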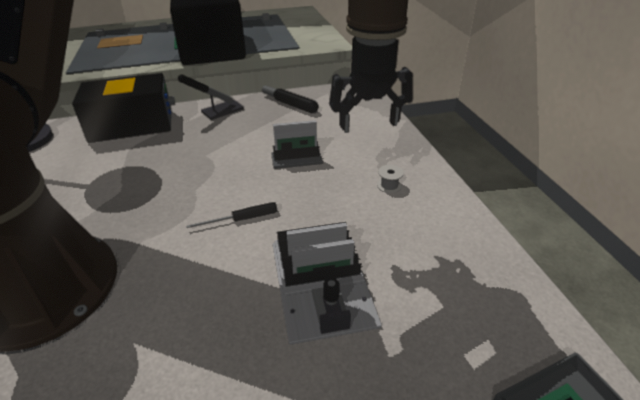

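View pics/wrist0.png

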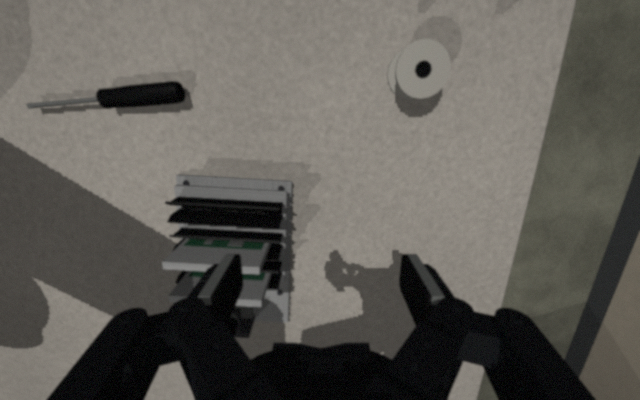

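The scene shows the rack with its knob at (197,180) and its empty slot on the right (+y) side at about (275,195). The board in its stand is at (441,215) and the spool at (355,300). The wrist view shows the screwdriver at top left and the rack at (230,240). I'll turn these into coarse positions.

```bash
cat > h.py <<'E'
import numpy as np,cv2
from scipy.spatial.transform import Rotation as R
from rig import telemetry,camera,camera_info,manip
def rot(q): return R.from_quat(np.roll(q,-1)).as_matrix()
def cam(n,s=None):
    c=camera_info(n);K=np.array([[c['fx'],0,c['cx']],[0,c['fy'],c['cy']],[0,0,1]])
    if 'mount' in c:
        T=rot(s['tool_rot']);M=c['mount'];return K,c['dist'],T@M[:3,3]+s['tool_pos'],T@M[:3,:3]
    r=c['rotation'];return K,c['dist'],c['origin'],(rot(r) if r.size==4 else r)
def onplane(C,px,z):
    K,d,o,Rm=C;p=cv2.undistortPoints(np.array(px,float).reshape(-1,1,2),K,d).reshape(-1,2)
    v=np.c_[p[:,0],-p[:,1],-np.ones(len(p))]@Rm.T
    return o+v*((z-o[2])/v[:,2])[:,None]
def proj(C,P):
    K,d,o,Rm=C;q=(np.atleast_2d(P)-o)@Rm*[1,-1,-1]
    return cv2.projectPoints(q,np.zeros(3),np.zeros(3),K,d)[0].reshape(-1,2)
E
python3 - <<'E'
from h import *
s=telemetry.sense();np.set_printoptions(precision=4,suppress=True)
C=cam('scene');print('board',onplane(C,[(443,178),(449,248)],.11));print('stand corners',onplane(C,[(418,202),(419,250),(451,251)],0.01))
print('knob',onplane(C,[(197,175)],.091));print('slot',onplane(C,[(278,177),(270,225)],.05))
W=cam('wrist',s);print('W slot',onplane(W,[(168,217),(282,217)],.05));print('spool',onplane(W,[(423,69)],.042))
for n,b in(("scene",(400,160,480,260)),("scene",(170,145,310,245)),("side",(260,110,340,180)),("side",(260,210,390,350))):
    pass
im=cv2.imread('pics/scene0.png');sd=cv2.imread('pics/side0.png')
f=lambda i,b,k:cv2.resize(i[b[1]:b[3],b[0]:b[2]],(400,300),interpolation=2)
a=np.vstack([np.hstack([f(im,(400,165,480,225+30),5),f(im,(170,145,310,250),3)]),np.hstack([f(sd,(255,110,335,170),5),f(sd,(260,215,400,320),3)])])
cv2.imwrite('pics/c0.png',np.clip(a*1.6,0,255).astype('uint8'))
E
```

```text
board [[0.5236 0.3017 0.11  ]
 [0.6908 0.2895 0.11  ]]
stand corners [[0.5098 0.2706 0.01  ]
 [0.6343 0.2594 0.01  ]
 [0.6347 0.3252 0.01  ]]
knob [[ 0.5168 -0.2043  0.091 ]]
slot [[ 0.482  -0.0395  0.05  ]
 [ 0.6096 -0.047   0.05  ]]
W slot [[ 0.4568 -0.0489  0.05  ]
 [ 0.6016 -0.0488  0.05  ]]
spool [[0.7625 0.1226 0.042 ]]
```

View pics/c0.png

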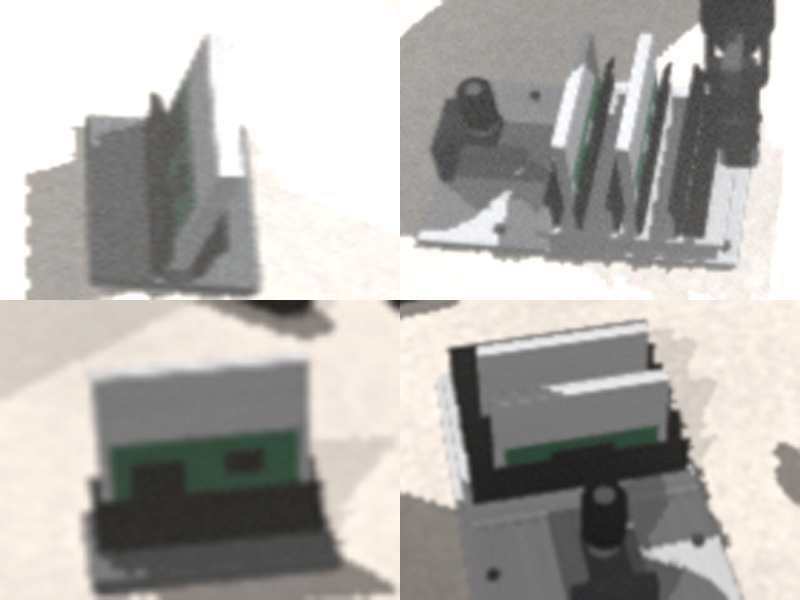

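Top left of the crop is the board in its stand, with the top edge running from (225,35) to (240,175). Top right is the rack, whose empty slot lies on the +y side at about (700,150). I'll move over the board at about (0.585, 0.29) and turn 95°.

Call:
move_arm(rows=[[1,[3.6,-0.8,-0.3],0],[1,[3.6,-0.8,-0.3],0],[1,[3.6,-0.8,-0.3],0],[1,[3.6,-0.8,-0.3],0],[1,[3.6,-0.8,-0.3],0],[1,[3.6,-0.8,-0.3],0],[1,[3.6,-0.8,-0.3],0],[1,[3.6,-0.8,-0.3],0],[1,[0,0,0],9.5],[1,[0,0,0],9.5],[1,[0,0,0],9.5],[1,[0,0,0],9.5],[1,[0,0,0],9.5],[1,[0,0,0],9.5],[1,[0,0,0],9.5],[1,[0,0,0],9.5],[1,[0,0,0],9.5],[1,[0,0,0],9.5],[1,[0,0,0],0],[1,[0,0,0],0]])

```text
clock: 2.65
tool_pos: [0.5859, 0.288, 0.2552]
tool_rot: [0.0, 0.999, -0.042, -0.0]
force: [0.3, 0.0, -0.2]
width: 1.002
grasp_force: 0.0
```

Run:
```python
from h import *
s=telemetry.sense();print(s['clock'],s['tool_pos'],rot(s['tool_rot']).round(3),s['force'])
np.savez('s1.npz',**s)
im=[camera(n)[:,:,::-1] for n in('wrist','scene')]
cv2.imwrite('pics/w1.png',im[0]);cv2.imwrite('pics/sc1.png',im[1])
a=np.vstack([im[0][:,:],cv2.resize(im[1][140:265,160:310],(640,533),interpolation=2)])
a=np.hstack([cv2.resize(im[0],(480,300)),cv2.resize(im[1][140:265,160:310],(320,300),interpolation=2)])
cv2.imwrite('pics/c1.png',np.clip(a*1.5,0,255).astype('uint8'))
```

```text
2.65 [0.58593236 0.28798796 0.25517321] [[ 0.997 -0.083 -0.   ]
 [-0.083 -0.997 -0.   ]
 [-0.     0.    -1.   ]] [ 0.34369604  0.02029883 -0.2081651 ]
```

View pics/c1.png

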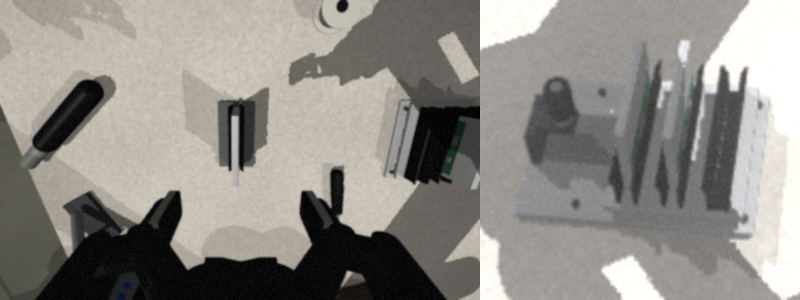

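The wrist view shows the board's top edge as a bright strip, in full-image pixels from about (316,140) to (315,247). I'll measure it by mask.

Run:
```python
from h import *
np.set_printoptions(precision=4,suppress=True)
s=dict(np.load('s1.npz'));im=cv2.imread('pics/w1.png');g=cv2.cvtColor(im,6)
print(g[170,295:335],g[230,295:335])
sub=g[130:262,300:330];m=(sub>115).astype('uint8')
n,l,st,c=cv2.connectedComponentsWithStats(m);i=1+np.argmax(st[1:,4]);print(st)
ys,xs=np.nonzero(l==i);r=cv2.minAreaRect(np.c_[xs+300,ys+130].astype('float32'));print(r)
W=cam('wrist',s)
for y in(150,180,210,240):
    x=np.nonzero(l[y-130]==i)[0]+300;print(y,x.min(),x.max(),onplane(W,[(x.mean(),y)],.11))
print(onplane(W,[(xs.mean()+300,ys.min()+130),(xs.mean()+300,ys.max()+130)],.11))
C=cam('scene');g2=cv2.cvtColor(cv2.imread('pics/scene0.png'),6);print(g2[215,425:460])
```

```text
[ 59  59  60  56  58  57  58  54  44  33  15  16  29  71 109 126 128 128
 126 125 122 115  98  66  35   9   4   0   9  12  20  28  28  34  36  36
  35  32  33  34] [131 127 128 128 129 129 131 132 132 127 126 123 126 126 125 128 124 120
 119 120 120 112 107 112 123 126 125 124 123 122 124 126 126 127 126 128
 128 128 126 126]
[[   0    0   30  117 2473]
 [   0    0    2    2    3]
 [   3    0    1    1    1]
 [   9    0   10    2   15]
 [  24    0    6    2   10]
 [   0   25   30  107 1458]]
((314.5, 208.0), (106.0, 29.0), 90.0)Traceback (most recent call last):
  File "<stdin>", line 10, in <module>
    return umr_minimum(a, axis, None, out, keepdims, initial, where)
ValueError: zero-size array to reduction operation minimum which has no identity
```

Run:
```python
from h import *
np.set_printoptions(precision=4,suppress=True)
s=dict(np.load('s1.npz'));im=cv2.imread('pics/w1.png');g=cv2.cvtColor(im,6)
W=cam('wrist',s);P=[]
for y in range(150,218,5):
    x=np.nonzero(g[y,303:326]>80)[0]+303;P.append((x.mean(),y))
    if y%20==10:print(y,x.min(),x.max())
Q=onplane(W,P,.11);k=np.polyfit(Q[:,0],Q[:,1],1);print(Q[[0,-1]],k,np.degrees(np.arctan(k[0])))
print('col profile',g[130:150,313]);print(g[238:256,313], g[238:256,316])
x0=313
for y in (140,247):print(y,onplane(W,[(313,y)],.11))
```

```text
<stdin>:6: RuntimeWarning: Mean of empty slice.
  ret = ret.dtype.type(ret / rcount)
Traceback (most recent call last):
ValueError: zero-size array to reduction operation minimum which has no identity
```

Run:
```python
from h import *
np.set_printoptions(precision=4,suppress=True)
s=dict(np.load('s1.npz'));im=cv2.imread('pics/w1.png');g=cv2.cvtColor(im,6)
W=cam('wrist',s);P=[]
for y in range(160,218,5):
    x=np.nonzero(g[y,306:326]>80)[0]+306;P.append((x.mean(),y))
    if y%10==0:print(y,x.min(),x.max())
Q=onplane(W,P,.11);k=np.polyfit(Q[:,0],Q[:,1],1);print(Q[[0,-1]],k,np.degrees(np.arctan(k[0])))
print('ends',g[148:162,313]);print(g[238:258,313]);print(g[238:258,316])
print(onplane(W,[(313,155),(313,247)],.11))
a=cv2.resize(im[120:280,250:390],(700,800)[:2] if 0 else (525,600),interpolation=2);cv2.imwrite('pics/c2.png',np.clip(a*1.3,0,255).astype('uint8'))
```

```text
160 309 317
170 309 317
180 309 317
190 309 317
200 309 317
210 309 317
[[0.6172 0.2936 0.11  ]
 [0.5556 0.2993 0.11  ]] [-0.0925  0.3507] -5.287249444006724
ends [ 42  47  45  46  46  55  87 115 126 125 126 128 126 127]
[121 119 117 120 119 120 117 118 118 118 122 128 132 135 136 135 133 131
 129 132]
[116 114 114 114 111 113 112 114 112 116 121 123 129 129 128 131 124 127
 126 129]
[[0.6224 0.2931 0.11  ]
 [0.5157 0.303  0.11  ]]
```

View pics/c2.png

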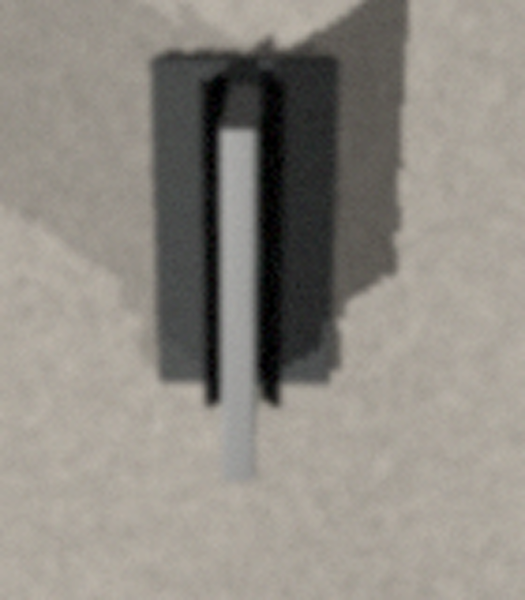

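The crop shows the top edge as a clean strip over rows 154 to 247, about 313 columns in. The board centre is about (0.569, 0.298) at yaw -5.3°. Now grasping.

Call:
move_arm(rows=[[0,[-1.8,-0.9,0],0.5],[0,[0,0,3],0],[0,[0,0,4],0],[0,[0,0,4],0],[0,[0,0,4],0],[0,[0,0,2],0],[0,[0,0,0.9],0],[0,[0,0,0],0],[-1,[0,0,0],0],[-1,[0,0,0],0],[-1,[0,0,0],0],[-1,[0,0,0],0],[-1,[0,0,0],0],[-1,[0,0,0],0]], force=50)

```text
clock: 4.5
tool_pos: [0.5695, 0.2987, 0.0775]
tool_rot: [-0.0, 0.999, -0.048, 0.001]
force: [-0.8, -2.7, 7.1]
width: 0.109
grasp_force: 49.2
```

Call:
move_arm(rows=[[-1,[0,0,-2],0],[-1,[0,0,-3.5],0],[-1,[0,0,-4],0],[-1,[0,0,-4],0],[-1,[0,0,-4],0],[-1,[-0.8,3.8,0],0],[-1,[-0.8,3.8,0],0],[-1,[-0.8,3.8,0],0],[-1,[-0.8,3.8,0],0],[-1,[-0.8,3.8,0],0],[-1,[-0.9,3.8,0],0],[-1,[-0.9,3.8,0],0],[-1,[-0.9,3.8,0],0],[-1,[-0.9,3.8,0],0],[-1,[-0.9,3.8,0],0],[-1,[0,0,0],0],[-1,[0,0,0],0]])

```text
clock: 6.62
tool_pos: [0.448, -0.0714, 0.2522]
tool_rot: [-0.0, 0.999, -0.048, 0.001]
force: [0.7, -0.1, -3.3]
width: 0.112
grasp_force: 49.7
```

Run:
```python
from h import *
s=telemetry.sense();print(s['clock'],s['tool_pos'],rot(s['tool_rot']).round(3)[:,0],s['force'],s['width'])
np.savez('s2.npz',**s)
im=[camera(n)[:,:,::-1] for n in('wrist','scene','side')]
cv2.imwrite('pics/w2.png',im[0]);cv2.imwrite('pics/sc2.png',im[1]);cv2.imwrite('pics/sd2.png',im[2])
cv2.imwrite('pics/c3.png',np.clip(cv2.resize(im[0][0:300],(800,375))*1.6,0,255).astype('uint8'))
```

```text
6.625 [ 0.44802004 -0.07144025  0.25218352] [ 0.995 -0.097  0.001] [ 0.69351757 -0.06137132 -3.26264304] 0.11198060768344198
```

View pics/c3.png

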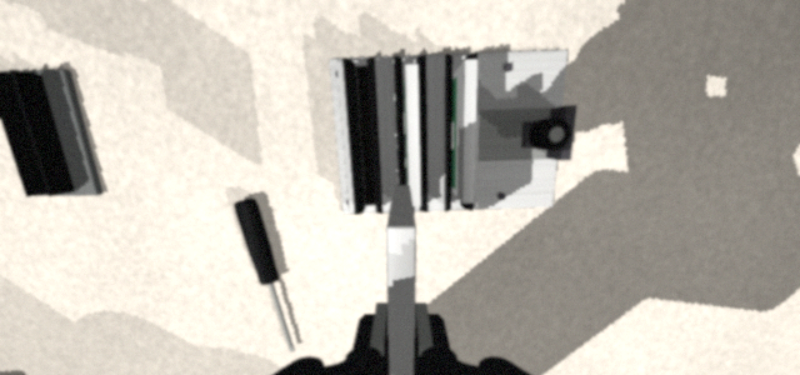

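The wrist view, scaled by 1.25, shows the rack clearly. The middle board's top edge is at x≈413 and the right board's at x≈470. The dark free slot is at x≈362 and the knob top is at (556,134). I'll fit these at their known heights.

Run:
```python
from h import *
np.set_printoptions(precision=4,suppress=True,linewidth=150)
s=dict(np.load('s2.npz'));im=cv2.imread('pics/w2.png');g=cv2.cvtColor(im,6).astype(int)
W=cam('wrist',s)
for y in(60,80,100,120,140):print(y,g[y,265:400].tolist())
print('col',330,g[38:60,331],g[155:175,331]);print(376,g[35:60,377],g[155:172,376])
print('knob');print(g[92:124:3,418:466:2])
```

```text
60 [134, 133, 128, 109, 97, 109, 127, 131, 125, 103, 67, 35, 12, 9, 15, 7, 8, 9, 11, 20, 17, 15, 6, 3, 1, 8, 3, 5, 0, 7, 12, 12, 11, 15, 23, 40, 59, 66, 66, 66, 67, 63, 63, 67, 63, 66, 64, 62, 68, 61, 43, 24, 11, 5, 10, 9, 27, 51, 80, 115, 141, 150, 153, 156, 156, 156, 157, 156, 145, 109, 64, 24, 6, 7, 9, 31, 56, 62, 66, 69, 67, 69, 66, 66, 66, 66, 67, 64, 66, 65, 55, 38, 21, 16, 13, 15, 38, 63, 79, 85, 84, 86, 87, 88, 88, 87, 105, 132, 147, 153, 155, 151, 155, 154, 152, 148, 129, 102, 85, 85, 81, 79, 77, 77, 78, 77, 79, 78, 80, 78, 77, 79, 77, 78, 79]
80 [132, 133, 136, 140, 137, 138, 132, 132, 133, 133, 126, 93, 55, 23, 11, 9, 6, 15, 11, 10, 7, 9, 14, 11, 7, 3, 14, 5, 14, 16, 10, 5, 11, 12, 5, 21, 42, 55, 66, 65, 68, 65, 65, 64, 65, 67, 66, 64, 66, 74, 75, 62, 34, 15, 8, 1, 16, 31, 57, 92, 128, 147, 153, 156, 156, 158, 158, 157, 153, 133, 87, 42, 10, 10, 10, 23, 48, 62, 66, 65, 69, 64, 68, 66, 65, 66, 67, 66, 65, 59, 50, 31, 23, 8, 7, 6, 20, 28, 40, 57, 74, 84, 87, 89, 92, 98, 120, 142, 150, 150, 154, 156, 155, 155, 155, 139, 106, 76, 64, 63, 62, 63, 62, 63, 64, 63, 66, 62, 62, 64,
[... 2452 characters left out ...]
5  84]
 [ 23  22  21   7   0  15   7  13   9   2  10  30  54  58  57  58  39  14  10  18  47  85  97 100]
 [ 25  21  22   5   5   5   5   3   8  11  16  50  58  58  56  56  46  14   5  14  55 126 151 156]
 [ 28  18  20   4   4  13   3   5  12   4  20  43  57  58  58  53  29   8  11  28  63 131 156 157]
 [ 24  20  28  10  10   2   0   4   9   5   2  23  37  40  35  18  10  13  21  35  90 147 160 166]
 [ 25  25  32  27  16   6   6  10   9   8   9   4   6   3   8  12  11  25  28  46 127 159 163 161]
 [ 56  54  55  60  80  83  69  63  50  42  27  15  18  17  15  23  25  33  35  66 134 159 160 162]
 [ 57  57  56  65 100 104 106 102 101  80  36  26  30  29  28  33  47  51  49  84 146 159 158 157]]
```

Run:
```python
from h import *
np.set_printoptions(precision=4,suppress=True,linewidth=150)
s=dict(np.load('s2.npz'));W=cam('wrist',s)
M=onplane(W,[(329,60),(329.5,80),(329.9,100),(330.5,120),(331.1,140)],.104)
k=np.polyfit(M[:,0],M[:,1],1);print('mid',M[[0,-1]],k,np.degrees(np.arctan(k[0])))
e=onplane(W,[(329,51),(331.8,164.5)],.104);print('ends',e,np.linalg.norm(e[0]-e[1]))
r=onplane(W,[(376.6,60),(376.2,80),(377,120)],.104);print('right',r)
kn=onplane(W,[(446,107)],.091)[0];print('knob',kn)
u=np.array([1,k[0]]);u/=np.linalg.norm(u);n=np.array([-u[1],u[0]])
kk=kn[:2];p=kk+120*n/1000;print('from knob: mid slot',p,'free',p+.045*n, 'mid line y there',np.polyval(k,p[0]))
print('dist right/mid',[(x[:2]-[0,k[1]])@n for x in r],'knob',(kk-[0,k[1]])@n)
# own board as seen
f=np.array([p[0],np.polyval(k,p[0])])+.045*n
print('free slot',f, 'tool yaw',np.degrees(np.arctan2(*rot(s['tool_rot'])[1::-1,0])),'tool to slot in tool', rot(s['tool_rot']).T@(np.r_[f,.25]-s['tool_pos']))
# check ribs/floor of free slot at three heights
print('proj free slot ends z=.024,.056', proj(W,[[*(f+a*u),z] for z in(.024,.056) for a in(-.05,0,.05)]))
```

```text
mid [[ 0.5729 -0.0914  0.104 ]
 [ 0.4979 -0.087   0.104 ]] [-0.0591 -0.0575] -3.384483288884094
ends [[ 0.5806 -0.0921  0.104 ]
 [ 0.4723 -0.0855  0.104 ]] 0.10850040639781773
right [[ 0.5686 -0.1365  0.104 ]
 [ 0.551  -0.1355  0.104 ]
 [ 0.5134 -0.135   0.104 ]]
knob [ 0.519 -0.21   0.091]
from knob: mid slot [ 0.5261 -0.0902] free [ 0.5287 -0.0453] mid line y there -0.08857824107381865
dist right/mid [np.float64(-0.045356932518458674), np.float64(-0.04537167022334771), np.float64(-0.04705754272250712)] knob -0.12159978305123433
free slot [ 0.5287 -0.0437] tool yaw -5.547312785741662 tool to slot in tool [ 0.0776 -0.0355  0.0023]
proj free slot ends z=.024,.056 [[295.6789 151.2428]
 [293.1089 112.0994]
 [290.3307  69.4978]
 [293.4333 155.1509]
 [290.5135 112.5167]
 [287.3357  65.745 ]]
```

Run:
```python
from h import *
np.set_printoptions(precision=4,suppress=True,linewidth=150)
s=dict(np.load('s2.npz'));W=cam('wrist',s);im=cv2.imread('pics/w2.png');g=cv2.cvtColor(im,6).astype(float)
g=cv2.GaussianBlur(g,(3,5),0)
ys=np.arange(62,150,4)
def edge(lo,hi,lev,fall):
    P=[]
    for y in ys:
        r=g[y,lo:hi];b=(r<lev) if fall else (r>lev);i=int(np.argmax(b))
        P.append((lo+i-1+(lev-r[i-1])/(r[i]-r[i-1]),y))
    return P
for nm,a in(('ribL',(268,295,65,True)),('ribR',(294,310,38,False)),('mid',(322,332,112,False))):
    P=edge(*a)
    for z in(.05,.064,.104):
        Q=onplane(W,P,z);k=np.polyfit(Q[:,0],Q[:,1],1);print(nm,z,'yaw',np.degrees(np.arctan(k[0])).round(2),'y at .5287',np.polyval(k,.5287).round(4),'res',np.std(Q[:,1]-np.polyval(k,Q[:,0])).round(5))
# held board: edges of top/near
for y in(185,190,200,215):print(y,g[y,300:345].astype(int))
```

```text
ribL 0.05 yaw -3.38 y at .5287 -0.0297 res 6e-05
ribL 0.064 yaw -3.38 y at .5287 -0.0317 res 6e-05
ribL 0.104 yaw -3.38 y at .5287 -0.0375 res 5e-05
ribR 0.05 yaw -3.44 y at .5287 -0.0575 res 7e-05
ribR 0.064 yaw -3.44 y at .5287 -0.0584 res 7e-05
ribR 0.104 yaw -3.44 y at .5287 -0.0609 res 6e-05
mid 0.05 yaw -3.4 y at .5287 -0.0849 res 0.00014
mid 0.064 yaw -3.4 y at .5287 -0.0847 res 0.00013
mid 0.104 yaw -3.4 y at .5287 -0.084 res 0.00012
185 [156 159 162 164 164 164 162 158 152 148 152 158 162 163 161 160 158 156 156 156 156 155 154 153 152 151 151 151 150 148 142 134 133 143 154 160 162
 163 164 163 162 162 162 163 162]
190 [159 160 161 163 165 164 163 161 156 151 152 159 164 165 163 161 159 158 157 157 157 155 154 154 153 152 150 147 145 143 139 132 135 149 160 163 163
 163 164 165 164 163 161 161 161]
200 [165 165 164 163 162 161 161 158 152 146 148 156 161 162 161 160 158 157 157 155 152 146 140 136 135 134 133 132 131 128 122 115 121 138 154 161 161
 161 161 161 162 163 163 162 160]
215 [163 163 162 161 161 162 163 161 153 143 139 143 146 146 145 143 141 140 139 138 137 136 135 134 134 133 132 131 130 128 121 117 125 142 155 160 161
 162 164 165 165 165 165 163 160]
```

Everything agrees: the free slot is at (0.5285, -0.044) with yaw -3.4°. I'll align over it and stop just above the flare.

Call:
move_arm(rows=[[-1,[0,0,0],-2.1],[-1,[2,-0.8,0],0],[-1,[2,-0.8,0],0],[-1,[2,-0.8,0],0],[-1,[1.9,-0.8,0],0],[-1,[0,0,2],0],[-1,[0,0,3],0],[-1,[0,0,3],0],[-1,[0,0,2.5],0],[-1,[0,0,1],0],[-1,[0,0,0],0],[-1,[0,0,0],0]])

```text
clock: 8.28
tool_pos: [0.5292, -0.0443, 0.1371]
tool_rot: [0.0, 1.0, -0.029, 0.001]
force: [0.3, -1.1, -2.3]
width: 0.111
grasp_force: 49.6
```

Run:
```python
from h import *
s=telemetry.sense();print(s['clock'],s['tool_pos'],rot(s['tool_rot']).round(4),s['force'],s['width'])
np.savez('s3.npz',**s)
im=[camera(n)[:,:,::-1] for n in('wrist','scene','side')]
for n,i in zip(('w3','sc3','sd3'),im):cv2.imwrite(f'pics/{n}.png',i)
f=lambda i,b:cv2.resize(i[b[1]:b[3],b[0]:b[2]],(400,400),interpolation=2)
a=np.hstack([f(im[0],(220,100,420,300)),f(im[1],(180,110,320,250))])
cv2.imwrite('pics/c4.png',np.clip(a*1.8,0,255).astype('uint8'))
```

```text
8.275 [ 0.52920259 -0.04428894  0.13713737] [[ 9.983e-01 -5.890e-02  1.200e-03]
 [-5.890e-02 -9.983e-01 -2.000e-04]
 [ 1.200e-03  1.000e-04 -1.000e+00]] [ 0.28030522 -1.13383718 -2.33876297] 0.11099446889169573
```

View pics/c4.png

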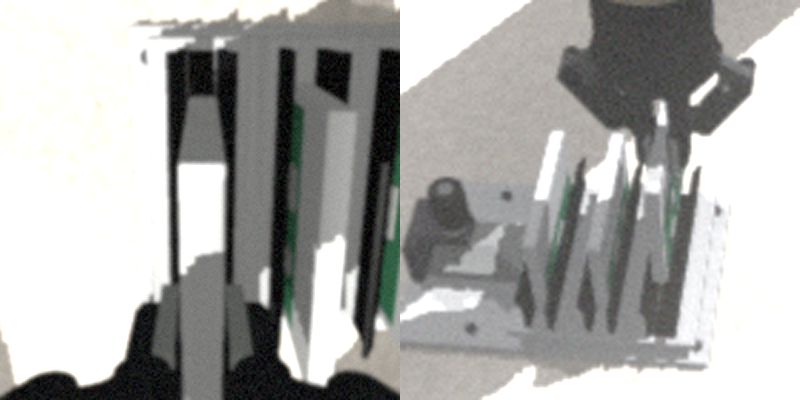

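The board hangs centred over the dark slot: in the left crop its lower end at x≈203 sits over the floor strip at x≈201. Lowering into the slot.

Call:
move_arm(rows=[[-1,[0,0,1],0],[-1,[0,0,0.6],0],[-1,[0,0,0.6],0],[-1,[0,0,0.6],0],[-1,[0,0,0.5],0],[-1,[0,0,0.5],0],[-1,[0,0,0.2],0],[-1,[0,0,0],0]])

```text
clock: 9.43
tool_pos: [0.5285, -0.0443, 0.0962]
tool_rot: [-0.0, 1.0, -0.03, -0.0]
force: [0.3, 0.1, -3.0]
width: 0.112
grasp_force: 49.8
```

Sliding freely, about 4.7 mm to go.

Call:
move_arm(rows=[[-1,[0,0,0.3],0],[-1,[0,0,0.1],0],[-1,[0,0,0.1],0],[-1,[0,0,0],0]])

```text
clock: 9.93
tool_pos: [0.5285, -0.0443, 0.0915]
tool_rot: [0.0, 1.0, -0.03, 0.0]
force: [-2.1, 1.1, 3.8]
width: 0.11
grasp_force: 50.6
```

Call:
move_arm(rows=[[-1,[0,0,0.1],0],[-1,[0,0,0],0]])

```text
clock: 10.18
tool_pos: [0.5286, -0.0443, 0.0914]
tool_rot: [0.0, 1.0, -0.03, 0.0]
force: [-9.2, 0.1, 26.3]
width: 0.109
grasp_force: 54.2
```

On the floor. Releasing gently and rising.

Call:
move_arm(rows=[[-1,[0,0,-0.1],0],[-0.4,[0,0,0],0],[-0.4,[0,0,0],0],[-0.4,[0,0,0],0],[-0.4,[0,0,0],0],[-0.4,[0,0,-1],0],[-0.4,[0,0,-2],0],[-0.4,[0,0,-4],0],[-0.4,[0,0,-4],0],[-0.4,[0,0,-2],0],[-0.4,[0,0,0],0],[-0.4,[0,0,0],0]])

```text
clock: 11.68
tool_pos: [0.5282, -0.0442, 0.2209]
tool_rot: [-0.0, 1.0, -0.03, -0.0]
force: [0.1, 0.3, -0.1]
width: 0.298
grasp_force: 0.0
```

Run:
```python
from h import *
s=telemetry.sense();print(s['clock'],s['tool_pos'],s['force'],s['width'])
np.savez('s4.npz',**s)
im=[camera(n)[:,:,::-1] for n in('wrist','scene','side')]
for n,i in zip(('w4','sc4','sd4'),im):cv2.imwrite(f'pics/{n}.png',i)
f=lambda i,b:cv2.resize(i[b[1]:b[3],b[0]:b[2]],(400,400),interpolation=2)
a=np.hstack([f(im[0],(240,60,490,310)),f(im[1],(180,110,320,250))])
cv2.imwrite('pics/c5.png',np.clip(a*1.5,0,255).astype('uint8'))
```

```text
11.675 [ 0.52815482 -0.0442459   0.22092569] [ 0.06739415  0.32199405 -0.07292446] 0.29771538251703566
```

View pics/c5.png

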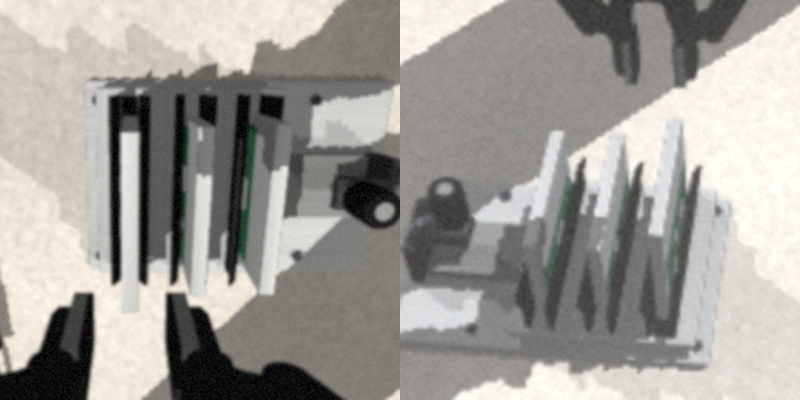

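The board stands in its slot beside the others, upright and seated, in both views. The knob top is at about (386,210) in the left crop. Moving over the knob.

Call:
move_arm(rows=[[0.3,[0,3.5,0],0],[0.3,[0,4,0],0],[0.3,[0,4,0],0],[0.3,[0,3.5,0],0],[0.3,[0,1.5,0],0],[0.3,[0,0,0],0],[0.3,[0,0,0],0]])

```text
clock: 12.7
tool_pos: [0.5187, -0.208, 0.221]
tool_rot: [-0.0, 1.0, -0.029, -0.0]
force: [0.3, 0.1, 0.1]
width: 0.653
grasp_force: 0.0
```

Run:
```python
from h import *
np.set_printoptions(precision=4,suppress=True,linewidth=150)
s=telemetry.sense();print(s['clock'],s['tool_pos'],s['width'])
im=camera('wrist');cv2.imwrite('pics/w5.png',im[:,:,::-1]);g=cv2.cvtColor(im,7);W=cam('wrist',s)
e=proj(W,[[.519,-.2095,.091]])[0];print('expected',e)
x,y=e.round().astype(int);print(g[y-24:y+25:3,x-26:x+27:2])
o=dict(np.load('s4.npz'));W4=cam('wrist',o);print('knob old',onplane(W4,[(481,191.5)],.091))
# racked board ends, previous picture
g4=cv2.cvtColor(cv2.imread('pics/w4.png'),6);c=int(240+130*.625);print(c,g4[130:150,c],g4[245:262,c]);print(onplane(W4,[(c,142),(c,254)],.124))
```

```text
12.7 [ 0.5187 -0.208   0.221 ] 0.6525705499634428
expected [322.2758 191.8298]
[[ 50  90 106 106 106 104 102 103 101 101 102  87  56  47  45  50  46  46  46  46  50  64  57  29  27  30  35]
 [ 55  91 105 104 107 105 106  96  56  45  42  36  22  24  22  27  29  31  29  28  29  31  34  24  32  29  33]
 [ 58  84 105 104 105 104 105  95  62  45  38  22   5  17   7  19  27  31  32  26  31  31  31  35  34  31  34]
 [ 62  76 107 109 104 106 107  98  53  19   7  11  14   8   5   6   5  17  28  27  26  28  26  29  34  31  46]
 [ 62  83 116 123 123 120 119  93  37  16  14  19  16  11   7  11  10   7  24  26  35  29  28  32  33  52  57]
 [ 60  82 119 119 119 118 115  73  22  23  25  29  27  27  26  20  18   6  16  29  35  39  44  48  54  60  55]
 [ 66 103 119 119 121 117 110  54  29  26  28  41  62  67  49  26  21  19  19  41  53  59  56  65  68  62  63]
 [ 66 103 120 121 120 121 109  46  31  35  71 109 116 120 115  86  32  22  18  45  60  57  59  60  74  67  64]
 [ 65 104 124 123 122 121 110  49  34  40  99 119 117 119 118 108  51  22  25  74 113 139 105  51  61  66  62]
 [ 79 111 136 134 136 
[... 414 characters left out ...]
89  90]
 [163 168 169 169 168 169 168 167 167 167 169 164 167 167 165 165 165 164 148 111  90  90  91  88  89  89  88]
 [170 171 168 169 169 168 169 167 167 167 168 167 167 167 165 164 161 131  95  90  91  87  91  88  88  89  90]
 [164 167 167 166 164 167 165 166 165 166 165 164 165 163 160 124  95  90  87  89  88  89  89  91  89  88  90]
 [167 169 166 165 156 136 134 154 164 166 163 166 164 153 116  88  86  87  84  87  90  88  85  88  89  89  89]]
knob old [[ 0.5192 -0.2099  0.091 ]]
321 [  8  20  34  49  56  59  56  55  56  57  57  67  93 128 145 152 150 152 151 151] [140 142 141 139 142 141 141 140 140 141 147 157 159 159 160 159 158]
[[ 0.583  -0.0477  0.124 ]
 [ 0.4752 -0.0413  0.124 ]]
```

Knob located to within 0.5 mm, and the racked board's centre is at (0.529, -0.0445), so it is centred. Descending to grip the knob.

Call:
move_arm(rows=[[0.3,[0,0.15,2],0],[0.3,[0,0,4],0],[0.3,[0,0,4],0],[0.3,[0,0,3.5],0],[0.3,[0,0,1.5],0],[0.3,[0,0,1],0],[0.3,[0,0,0],0],[0.3,[0,0,0],0]])

```text
clock: 13.75
tool_pos: [0.5193, -0.2107, 0.0623]
tool_rot: [0.0, 1.0, -0.03, 0.001]
force: [-0.8, -1.0, -0.1]
width: 0.651
grasp_force: 0.0
```

Call:
move_arm(rows=[[-1,[0,0,0],0],[-1,[0,0,0],0],[-1,[0,0,0],0],[-1,[0,0,0],0],[-1,[0,0,0],0],[-1,[0,0,0],0]], force=90)

```text
clock: 14.5
tool_pos: [0.5191, -0.2091, 0.0625]
tool_rot: [-0.001, 1.0, -0.03, 0.0]
force: [0.5, 19.9, 20.3]
width: 0.275
grasp_force: 87.2
```

Gripped. I'll ease off the sideways load, then lift.

Call:
move_arm(rows=[[-1,[0,-0.1,0],0],[-1,[0,0,-0.4],0],[-1,[0,0,-0.4],0],[-1,[0,0,0],0]])

```text
clock: 15.0
tool_pos: [0.5191, -0.2088, 0.0695]
tool_rot: [-0.0, 1.0, -0.03, 0.0]
force: [5.8, 6.8, -8.4]
width: 0.273
grasp_force: 88.6
```

Call:
move_arm(rows=[[-1,[0,0,-0.4],0],[-1,[0,0,-0.4],0],[-1,[0,0,-0.3],0],[-1,[0,0,0],0]])

```text
clock: 15.5
tool_pos: [0.5191, -0.2088, 0.0803]
tool_rot: [-0.0, 1.0, -0.03, 0.0]
force: [5.7, 8.2, -10.6]
width: 0.275
grasp_force: 88.7
```

Call:
move_arm(rows=[[-1,[0,0,-0.2],0],[-1,[0,0,0],0]])

```text
clock: 15.75
tool_pos: [0.519, -0.2088, 0.0822]
tool_rot: [-0.0, 1.0, -0.03, 0.0]
force: [6.5, 8.1, -10.7]
width: 0.278
grasp_force: 88.7
```

Call:
move_arm(rows=[[-1,[0,0,-0.1],0],[-1,[0,0,0],0],[-1,[0,0,0],0]])

```text
clock: 16.12
tool_pos: [0.519, -0.2088, 0.0828]
tool_rot: [-0.0, 1.0, -0.03, 0.0]
force: [7.8, 6.6, -17.3]
width: 0.28
grasp_force: 90.0
```

The force step shows the stop has been reached, about 20 mm up. I'll add a little preload and check with the last picture.

Call:
move_arm(rows=[[-1,[0,0,-0.05],0],[-1,[0,0,0],0],[-1,[0,0,0],0]])

```text
clock: 16.5
tool_pos: [0.5189, -0.2088, 0.0828]
tool_rot: [-0.0, 1.0, -0.03, -0.0]
force: [9.8, 5.3, -25.9]
width: 0.277
grasp_force: 89.9
```

Run:
```python
from h import *
im=[camera(n)[:,:,::-1] for n in('side','scene')]
f=lambda i,b:cv2.resize(i[b[1]:b[3],b[0]:b[2]],(400,400),interpolation=2)
a=np.hstack([f(im[0],(250,200,400,350)),f(im[1],(170,120,320,270))])
cv2.imwrite('pics/c6.png',np.clip(a*1.6,0,255).astype('uint8'))
s=telemetry.sense();print(s['clock'],s['tool_pos'],s['force'])
```

```text
16.6 [ 0.51894829 -0.20875545  0.08281028] [ 10.7539563    5.72147001 -25.771357  ]
```

View pics/c6.png

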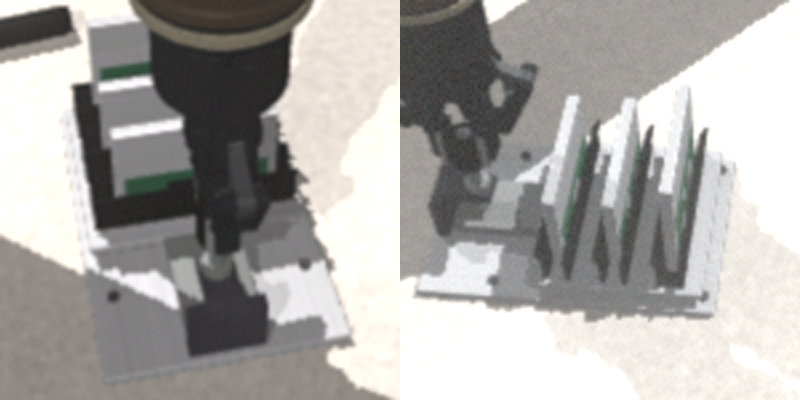

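The knob is up with steel pin showing beneath it at (213,262), firm against its stop, and all three boards stand in the rack. Handing in.

```bash
python3 -c "
from rig import manip;print(manip.sign_off())"
```

```text
the job is handed in; nothing more can be done
None
```

The board is standing on the floor of the free slot, centred and released, and the arm is holding the index pin up against its stop; I handed the job in at about 17 s without being told a verdict.

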